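# Set out the country station on the model railway

## Task

Set out the little country station on the layout: stand the station house in the middle of the platform, its long sides along the track, with its loose roof sitting squarely on top of it. Stand the signal box midway between the platform and the level crossing, its long sides along the track, and the water tower midway between the platform and the coal bunker, both in line with the middle of the platform's width. Keep the models upright, and leave the loose goods wagon and the two fir trees where they are.

Things in the scene. Friction and masses are not known exactly. Their poses are not given: they have to be found in the camera images.
- house: station house without its roof: cream walls, brick plinth, flat card top with a white lamp strip; 50 mm deep (x), 100 mm long (y), 45 mm high. Loose, 70 to 120 g, stands on the grass on the robot's side of the platform. Origin: centre of its underside, z up. Plain vertical walls, to be gripped across the 50 mm.
- roof: the house's lift-off roof: brown tiled, flat underside 66 (x) by 116 mm (y), ridge along y at 26 mm height; from mid-ridge rises a brick chimney, 14 (x) by 22 mm (y), top 48 mm above the underside: grip it there. Loose, 35-60 g, lies flat on the grass. Origin: centre of its underside, z up. On the house it overhangs 8 mm all round, its origin 45 mm above the house's; nothing locates it.
- signal_box: signal box: narrower brick ground floor (38 x 50 mm, 48 mm high) under a timber cabin with a row of windows and a flat slate roof, 44 mm (x) by 56 mm (y), with plain vertical sides from 48 to 90 mm height, where it is gripped across the 44 mm. Loose, 60 to 105 g, stands on the grass. Origin: centre of its underside, z up.
- water_tower: round water tower: brick shaft under a dark steel tank 46 mm across, with vertical sides from 54 to 82 mm height (grip there), shallow cone roof to 88 mm. Loose, 60 to 105 g, stands on the grass. Origin: centre of its underside, z up.
- station: fixed station: concrete platform 90 mm wide (x), 260 long (y), 8 high; two tracks along its +x side, parallel to y, a train on the farther one, to 52 mm high. Two 53 mm lamps on the platform, 34 mm to +x, 118 mm either side of its middle. Origin: centre of the platform at ground level (z = 0), x across, y along it. The ground round it is flat, z = 0.
- crossing: level crossing (fixed): grey road 80 mm wide over the tracks at one end of the platform, left or right, with two raised red and white barriers (72 mm high). Origin: on the road's middle line and the platform's axis, on the ground, 275 mm from the platform's centre (road's edge 235 mm, platform's end 130 mm from it: midway is 182.5 mm). x along the road, y along the track.
- coal_bunker: coal bunker (fixed) at the platform's other end: timber-walled box 56 (x) by 70 mm (y), heaped with black coal to 30 mm height, a small crane (54 mm high) on its track side. Origin: its centre, on the ground and the platform's axis, 275 mm from the platform's centre (near wall 240 mm, platform's end 130 mm from it: midway is 185 mm).
- wagon: loose dark grey open goods wagon, 31 x 112 mm over its buffers, 34 mm high, set aside among the buildings: to be left alone. Origin: centre of its underside.
- fir_a: loose fir tree, 80 mm high, 26 mm across, on a round base, behind the platform (on the robot's side of it, 60 mm from its axis and about 105 mm to +y of its middle): to be left alone. Origin: centre of its base.
- fir_b: a second such fir tree, about 105 mm to -y of the platform's middle: to be left alone. Origin: centre of its base.
Not all that is in view belongs to the job. Of the things that look like the house, the smaller one is meant.

How it is judged:
By the outcome, as a careful person would: the job done as asked, in the order asked, and still so for the second after the job is handed in, with the robot touching nothing.
It also fails if it takes over 102 s, if anything falls off the work surface, if the arm or the gripper's body presses on something with over 40 N, if the wrist force passes 120 N, or if a joint passes its speed limit or range.

## Robot

A 6-joint arm with a two-finger parallel gripper is mounted at the origin on the work surface. World frame = base frame: x ahead of the robot, y to its left, z up, the work surface at z = 0. Lengths are in m, angles in rad, forces in N, time in s.
With the tool pointing down it reaches from about 0.25 to 0.725 m from the base axis. Payload 4 kg.
Tool frame: the origin (TCP) lies at the very end of the fingers, on their centre line; the grasp point (between the pads) lies 19 mm behind it; z points along the fingers, x is the direction in which the jaws open and shut, and the axes are right-handed (so a half turn about z gives the same grasp; the last joint's range is limited). The gripper opens to 85 mm and grips with 20 to 120 N. Pads are 22 mm wide; open, the fingers measure 114 mm over their backs; the gripper's body (76 mm by 85 mm) begins 54 mm behind the grasp point. The pads swing forward as they close: fully open they stand 13 mm farther back than shut.
Start: joints at [1.306, 0.241, 0.005, 1.335, 0, 1.571], TCP at [0.131, 0.483, 0.206] pointing down, gripper open.
Joint ranges: [-2.72, 2.72], [-1.05, 1.87], [-1.09, 1.28], [-1.99, 2.15], [-1.42, 1.44], [-3.14, 3.14]. Speed limits (rad/s): [2.79, 2.79, 3.14, 3.14, 3.14, 3.14].

## Interface

Orientations are given as a unit quaternion [x, y, z, w].
In Python, from cell import * gives the robot as it stands. Calls block until the motion is done:
- movep(position, orientation): joint-space move of the TCP to a pose.
- movel(position, feed=0.15, ori=None): straight line of the TCP; ori=None keeps the orientation; feed is the mean speed in m/s.
- goto_joints(angles): joint-space move.
- command_gripper(opening, strength=None): finger opening in m; strength is the grip in N (None keeps the last); returns when the fingers have stopped.
- wait(seconds).
- ik(position, orientation): joint angles nearest the present ones, or None.
- camera(name): name is "scene" or "top"; returns the picture (384x512x3 uint8, red, green, blue); there is no depth.
- camera_info(name): a dict with "fx", "fy", "cx", "cy" (pixels), "cam_to_world" (4x4, takes a point from camera to world coordinates). Camera axes: x right, y down, z forward; pixel columns grow to the right and rows downward; lengths in m; the calibration is good to about 2 mm. A picture is of the moment at which its call begins. camera_info takes no time and is no camera call.
A pose or a line that the arm cannot do raises MotionError and nothing moves.
- hand_in(): hands the job in, once; it reports no verdict.
Readings, each from a call of its own:
- read_clock(): time.
- read_joint_positions(): joint angles.
- read_qd(): joint speeds.
- read_tau(): joint torques, N m.
- read_tcp_pos(): TCP position.
- read_tool_rot(): TCP orientation.
- read_ft_force(): force on the tool from outside, world axes, zero at the start.
- read_moment(): the same for the moment, N m.
- read_gripper_width(): finger opening in m.
Only numpy, scipy, OpenCV 4.12 (cv2) and the standard library are available. Lean on these libraries where they do the work, as an engineer would, in place of code of your own. Each camera call takes 0.05 s, during which the arm holds its last target. There are 200 camera calls.

## Working session

There is one attempt and no reset: what is moved stays moved. The work goes in short steps, each a Python script; the robot and the scene stay as the last script left them, time stands still between calls to the robot, and variables do not carry over. Pictures are saved under pics/ and viewed, about 12 in all and at most 16, crops included, and the job is handed in when it is done.

```bash
ls; mkdir -p pics
python3 - <<'E'
from cell import *
import cv2,numpy as np
np.set_printoptions(precision=4,suppress=True)
for n in("scene","top"):
    im=camera(n); cv2.imwrite(f"pics/{n}0.png",im[:,:,::-1]); cv2.imwrite(f"pics/{n}0b.png",cv2.resize(im[:,:,::-1],(800,600),interpolation=cv2.INTER_CUBIC))
    i=camera_info(n); print(n,i["fx"],i["fy"],i["cx"],i["cy"]);print(i["cam_to_world"])
print(read_clock())
E
```

```text
pics
scene 393.8384324852438 393.8384324852438 254.7461386371543 188.41787278520871
[[ 0.202   0.6318 -0.7483  1.222 ]
 [ 0.9794 -0.1367  0.149  -0.1548]
 [-0.0082 -0.763  -0.6464  0.6676]
 [ 0.      0.      0.      1.    ]]
top 424.8489709382582 424.8489709382582 257.557636413909 190.32344183294322
[[-0.0113 -0.9959  0.09    0.3693]
 [-0.9999  0.0103 -0.012   0.0021]
 [ 0.0111 -0.0902 -0.9959  1.2568]
 [ 0.      0.      0.      1.    ]]
0.1
```

View pics/top0b.png

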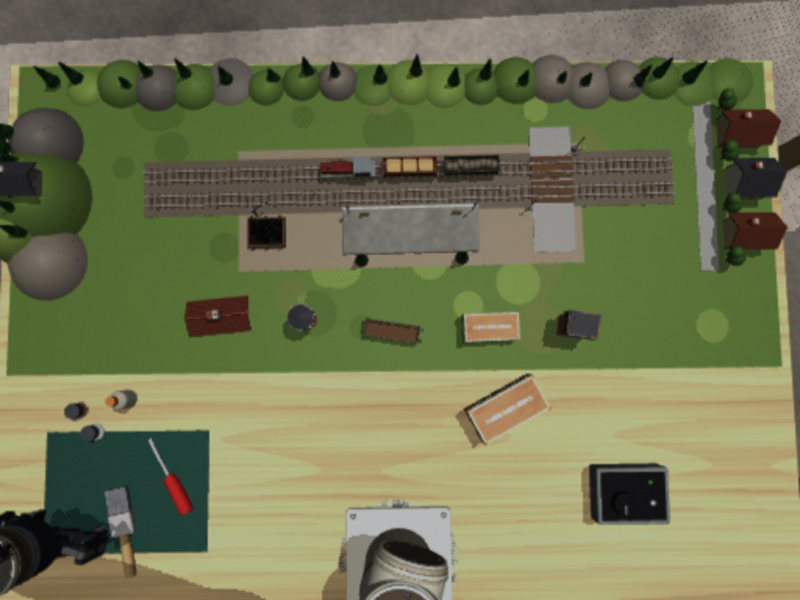

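View pics/scene0b.png

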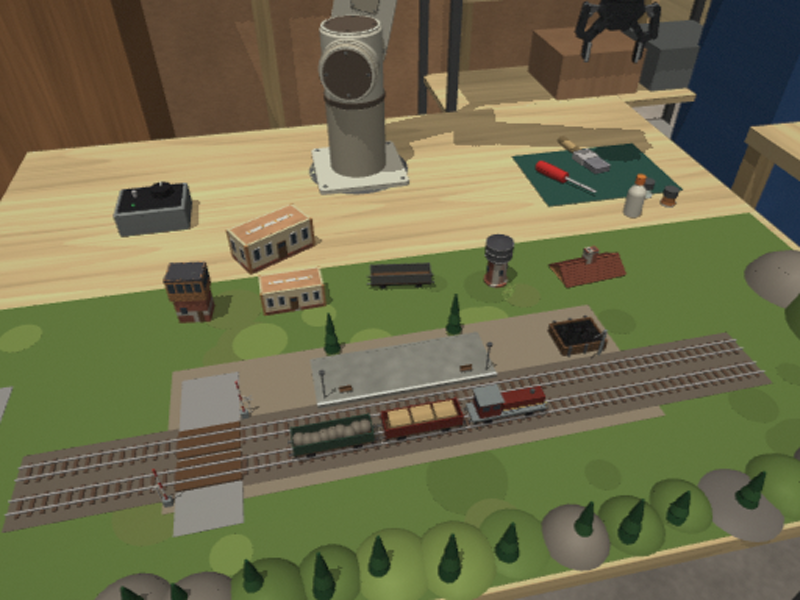

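```bash
cat > h.py <<'E'
import cv2,numpy as np
from cell import *
np.set_printoptions(precision=4,suppress=True)
def ray(n,uv):
    i=camera_info(n);T=np.array(i["cam_to_world"])
    d=T[:3,:3]@np.array([(uv[0]-i["cx"])/i["fx"],(uv[1]-i["cy"])/i["fy"],1]);return T[:3,3],d
def px(n,uv,z):
    o,d=ray(n,uv);return (o+d*(z-o[2])/d[2])[:2]
def proj(n,p):
    i=camera_info(n);T=np.linalg.inv(np.array(i["cam_to_world"]))
    c=T[:3,:3]@np.array(p)+T[:3,3];return np.array([i["fx"]*c[0]/c[2]+i["cx"],i["fy"]*c[1]/c[2]+i["cy"]])
def flood(im,seed,tol,k=4):
    "colour-connected region round seed, on a k-times enlarged picture; returns contour in source pixels, mask"
    big=cv2.resize(im,None,fx=k,fy=k,interpolation=cv2.INTER_CUBIC)
    m=np.zeros((big.shape[0]+2,big.shape[1]+2),np.uint8)
    cv2.floodFill(big,m,(int(seed[0]*k),int(seed[1]*k)),0,(tol,)*3,(tol,)*3,4|cv2.FLOODFILL_FIXED_RANGE|cv2.FLOODFILL_MASK_ONLY|(255<<8))
    m=m[1:-1,1:-1]; m=cv2.morphologyEx(m,cv2.MORPH_CLOSE,np.ones((3*k,3*k))); m=cv2.morphologyEx(m,cv2.MORPH_OPEN,np.ones((k,k)))
    c=max(cv2.findContours(m,cv2.RETR_EXTERNAL,cv2.CHAIN_APPROX_NONE)[0],key=cv2.contourArea)
    return (c[:,0]+.5)/k-.5
def wrect(n,c,z):
    "min-area rectangle in world xy (m) of contour at height z: centre, sides, angle of the long side from +y"
    w=np.array([px(n,p,z) for p in c]);(ce,s,a)=cv2.minAreaRect((w*1000).astype(np.float32))
    b=cv2.boxPoints((ce,s,a));e=[b[1]-b[0],b[2]-b[1]];l=max(e,key=np.linalg.norm)
    if l[1]<0:l=-l
    return np.array(ce)/1000,sorted(s),np.degrees(np.arctan2(-l[0],l[1]))
E
python3 - <<'E'
from h import *
im=cv2.imread("pics/top0.png")
S={"house":(300,209,45,25),"roof":(130,206,0,0),"sb":(372,207,90,25),"wt":(193,203,82,25),"plat":(262,146,8,25),"bunker":(170,149,30,20),"road":(354,145,0,25)}
big=cv2.resize(im,None,fx=4,fy=4,interpolation=cv2.INTER_CUBIC)
for k,(u,v,z,t) in S.items():
    print(k,im[v,u],end=" ")
    if not t: t=22
    c=flood(im,(u,v),t); print(*wrect("top",c,z/1000)); cv2.polylines(big,[((c+.5)*4).astype(int)],1,(255,0,255),1)
a=cv2.resize(big[720:900,440:1640],None,fx=.666,fy=.666)
b=big[490:700,560:1660]; b=cv2.resize(b,(800,152))
a1=big[730:900,440:840]; a2=big[730:900,1140:1640]
x=cv2.resize(a1,(800,340)); y=cv2.resize(a2,(800,272)) 
cv2.imwrite("pics/c1.png",np.vstack([cv2.resize(b,(800,150)),cv2.resize(x,(800,230)),cv2.resize(y,(800,220))]))
E
```

```text
house [ 84 121 168] [ 0.4226 -0.1777] [45.22556686401367, 98.17478942871094] -0.18301956
roof [24 33 69] [0.4501 0.3374] [66.43363189697266, 121.35587310791016] 5.6052237
sb [65 61 62] [ 0.4216 -0.33  ] [47.08969497680664, 57.05352783203125] -10.345037
wt [56 51 51] [0.4316 0.1715] [49.952816009521484, 63.599666595458984] 62.873863
plat [109 117 117] Traceback (most recent call last):
  File "<stdin>", line 8, in <module>
  File "h.py", line 22, in wrect
    w=np.array([px(n,p,z) for p in c]);(ce,s,a)=cv2.minAreaRect((w*1000).astype(np.float32))
                ~~^^^^^^^
  File "h.py", line 8, in px
    o,d=ray(n,uv);return (o+d*(z-o[2])/d[2])[:2]
        ~~~^^^^^^
  File "h.py", line 5, in ray
    i=camera_info(n);T=np.array(i["cam_to_world"])
ValueError: time passes only in moves, steps and waits
```

```bash
sed -i 's/^np.set_print.*/&\nimport functools\n@functools.lru_cache\ndef info(n): return camera_info(n)/; s/=camera_info(n);T/=info(n);T/' h.py
python3 - <<'E'
from h import *
im=cv2.imread("pics/top0.png")
S={"house":(300,209,45,30),"roof":(130,206,0,22),"sb":(372,207,90,20),"wt":(193,203,82,20),"plat":(262,148,8,30),"bunker":(170,149,30,20),"road":(354,145,0,25)}
big=cv2.resize(im,None,fx=4,fy=4,interpolation=cv2.INTER_CUBIC)
for k,(u,v,z,t) in S.items():
    c=flood(im,(u,v),t); print(k,im[v,u],*wrect("top",c,z/1000)); cv2.polylines(big,[((c+.5)*4).astype(int)],1,(255,0,255),1)
b=big[490:700,560:1660]; a1=big[730:900,440:840]; a2=big[730:900,1140:1640]
cv2.imwrite("pics/c1.png",np.vstack([cv2.resize(b,(800,150)),cv2.resize(a1,(800,240)),cv2.resize(a2,(800,210))][:2]+[cv2.resize(a2,(800,210))]))
E
```

```text
house [ 84 121 168] [ 0.4219 -0.1768] [46.26798629760742, 99.8632583618164] 0.45401898
roof [24 33 69] [0.4501 0.3374] [66.43363189697266, 121.35587310791016] 5.6052237
sb [65 61 62] [ 0.4226 -0.3307] [45.0877799987793, 55.59422302246094] -8.990115
wt [56 51 51] [0.4387 0.1684] [47.37221145629883, 48.39959716796875] -27.125124
plat [111 119 118] [ 0.6004 -0.0318] [125.14395141601562, 656.8092041015625] 0.987762
bunker [8 7 7] [0.6062 0.2411] [46.6912841796875, 59.795677185058594] 0.28692096
road [143 146 148] [ 0.6147 -0.307 ] [82.8507080078125, 95.40371704101562] -89.30415
```

View pics/c1.png

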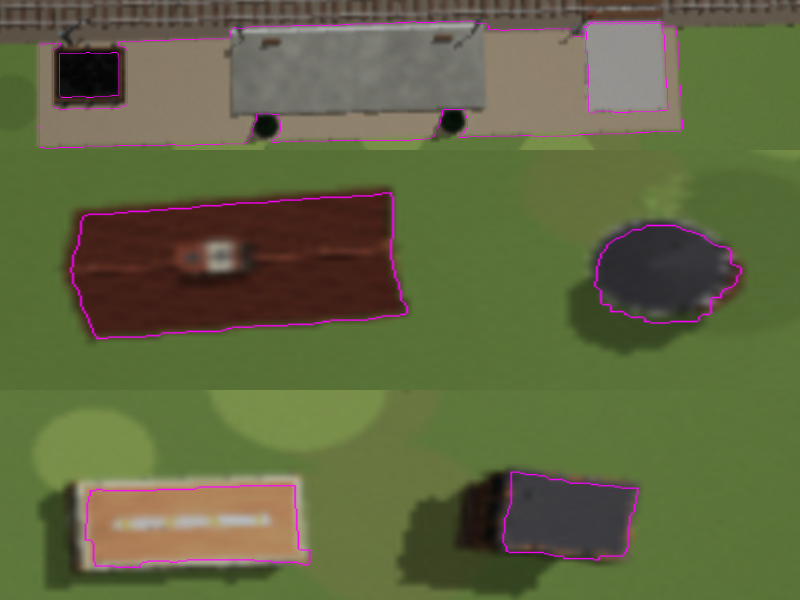

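```bash
python3 - <<'E'
from h import *
im=cv2.imread("pics/top0.png"); k=4
big=cv2.resize(im,None,fx=k,fy=k,interpolation=cv2.INTER_CUBIC); hsv=cv2.cvtColor(big,cv2.COLOR_BGR2HSV)
def reg(name,m,roi,z,close=5):
    M=np.zeros(m.shape,np.uint8);x0,y0,x1,y1=[k*r for r in roi];M[y0:y1,x0:x1]=255*m[y0:y1,x0:x1]
    M=cv2.morphologyEx(cv2.morphologyEx(M,cv2.MORPH_OPEN,np.ones((5,5))),cv2.MORPH_CLOSE,np.ones((close,close)))
    c=max(cv2.findContours(M,0,1)[0],key=cv2.contourArea);c=(c[:,0]+.5)/k-.5
    print(name,*wrect("top",c,z/1000)); cv2.polylines(big,[((c+.5)*k).astype(int)],1,(255,0,255),1)
H,S,V=cv2.split(hsv)
print(hsv[148*4,262*4],hsv[148*4,200*4],hsv[205*4,330*4],hsv[132*4+2,260*4])
for r in range(128,166):print(r,im[r,270],end=";")
print()
reg("plat",(S<45)&(V>60),(200,125,325,170),8)
reg("house",(big[:,:,2]>110)&((H<25)|(S<60)),(290,192,340,222),45)
E
cat > /dev/null
```

```text
[ 30  15 118] [ 18  63 138] [ 14 122 176] [ 70   5 170]
128 [70 81 93];129 [71 83 94];130 [ 95 104 111];131 [143 147 149];132 [167 168 165];133 [120 127 126];134 [115 123 122];135 [119 127 126];136 [120 128 127];137 [120 129 128];138 [118 125 125];139 [115 124 123];140 [114 122 121];141 [112 120 119];142 [108 117 116];143 [108 116 115];144 [109 117 117];145 [113 120 120];146 [114 121 121];147 [113 121 121];148 [113 121 121];149 [112 119 119];150 [110 117 117];151 [108 115 116];152 [107 114 114];153 [107 114 114];154 [107 114 114];155 [108 116 116];156 [109 116 116];157 [110 117 116];158 [110 117 117];159 [110 118 117];160 [105 113 113];161 [ 87  98 103];162 [103 123 133];163 [108 128 141];164 [108 129 142];165 [109 129 143];
plat [ 0.6167 -0.0298] [96.81722259521484, 262.5989990234375] 0.9085572
house [ 0.4239 -0.174 ] [51.243011474609375, 100.81989288330078] 2.1453207
```

```bash
cat >> h.py <<'E'
def subedge(a,th,rising):
    i=np.arange(len(a)-1); j=np.where((a[:-1]<th)&(a[1:]>=th) if rising else (a[:-1]>=th)&(a[1:]<th))[0]
    return None if len(j)==0 else j[0]+(th-a[j[0]])/(a[j[0]+1]-a[j[0]])
def rfit(p,v):
    "robust line through world points; returns value on the line at coordinate 0-mean and slope"
    p=np.array(p);l=cv2.fitLine((p*1000).astype(np.float32),cv2.DIST_HUBER,0,.5,.01).ravel();return l
def platform(im):
    "im bgr top picture"
    g=im[:,:,1].astype(float);S=cv2.cvtColor(im,cv2.COLOR_BGR2HSV)[:,:,1].astype(float)
    A=[(c,125+subedge(g[125:140,c],115,True)) for c in range(232,295) if subedge(g[125:140,c],115,True) is not None]
    B=[(c,150+subedge(g[150:166,c],108,False)) for c in range(241,285) if subedge(g[150:166,c],108,False) is not None]
    L=[(210+subedge(S[r,210:226],38,False),r) for r in range(138,158) if subedge(S[r,210:226],38,False)]
    R=[(300+subedge(S[r,300:316],38,True),r) for r in range(140,158) if subedge(S[r,300:316],38,True)]
    out=[rfit([px("top",q,.008) for q in Q],0) for Q in (A,B,L,R)]
    return out
E
python3 - <<'E'
from h import *
im=cv2.imread("pics/top0.png")
o=platform(im)
for l in o: print(l, "yaw", np.degrees(np.arctan2(l[1],l[0])))
E
```

```text
[  0.0179  -0.9998 661.3403 -31.3662] yaw -88.97333
[  0.0246  -0.9997 572.1528 -29.6005] yaw -88.58986
[  0.9998   0.0218 618.6177  99.9389] yaw 1.246983
[   0.9999    0.0171  606.5599 -159.9736] yaw 0.97734815
```

```bash
cat >> h.py <<'E'
from scipy.spatial.transform import Rotation
C=np.array([.6168,-.0299]);TH=np.radians(1.1)
def world(x,y): return C+np.array([[np.cos(TH),-np.sin(TH)],[np.sin(TH),np.cos(TH)]])@[x,y]
def quat(yaw):
    return (Rotation.from_euler('z',yaw)*Rotation.from_euler('x',np.pi)).as_quat()
def over(xy,yaw,z=.2):
    q=read_joint_positions();best=None
    for y in (yaw,yaw+np.pi,yaw-np.pi):
        j=ik([*xy,z],quat(y))
        if j is not None:
            d=abs(np.array(j)-q).max()
            if best is None or d<best[0]-.05: best=(d,y)
    movep([*xy,z],quat(best[1]))
def pick(xy,yaw,z,pre,strength=30,top=.2):
    command_gripper(pre); over(xy,yaw,top); movel([*xy,z+.02],.3); movel([*xy,z],.08)
    command_gripper(.0,strength); w=read_gripper_width(); print("width",w)
    movel([*xy,z+.03],.08); movel([*xy,top],.3); print("width",read_gripper_width(),"F",read_ft_force(),"t",read_clock())
def place(xy,yaw,z,opening,top=.2):
    over(xy,yaw,top); movel([*xy,z+.02],.25); movel([*xy,z],.05); print("F",read_ft_force(),"tcp",read_tcp_pos())
    wait(.2);command_gripper(opening); movel([*xy,z+.03],.08); movel([*xy,top],.3); print("t",read_clock())
def snap(tag):
    for n in("scene","top"): cv2.imwrite(f"pics/{n}{tag}.png",camera(n)[:,:,::-1])
E
python3 - <<'E'
from h import *
print("roof base",px("top",(140,202.4),0),"chim",px("top",(137.1,200.8),.048))
pick((.423,-.175),np.radians(1.5),.016,.075)
snap("1")
a=cv2.imread("pics/scene1.png")[90:310,60:360]; cv2.imwrite("pics/s1c.png",cv2.resize(a,None,fx=2.6,fy=2.6))
E
```

```text
roof base [0.4507 0.3345] chim [0.4523 0.3301]
width -0.00010079822226627329
width 6.104524913823556e-05 F [-0.1481  1.0291 -1.0181] t 5.9
```

View pics/s1c.png

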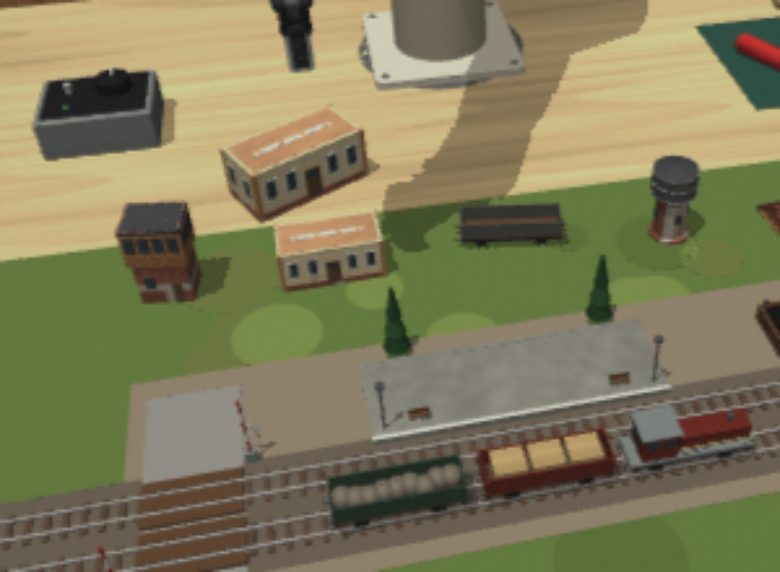

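Run:
```python
from h import *
print(read_tcp_pos(),read_tool_rot(),quat(np.radians(1.5)),read_joint_positions(),read_gripper_width())
p=read_tcp_pos();print([proj(n,p) for n in("scene","top")])
```

```text
[ 0.4217 -0.1744  0.198 ] [ 0.9999  0.0131 -0.0019 -0.0008] [0.9999 0.0131 0.     0.    ] [-0.3923  0.1616 -0.1149  1.2984  0.      1.1523] -8.407757383892435e-05
[array([177.2376, 125.0663]), array([323.2869, 206.939 ])]
```

Run:
```python
import cv2
a=cv2.imread("pics/top1.png")[120:310,180:440]; cv2.imwrite("pics/t1c.png",cv2.resize(a,None,fx=3,fy=3))
```

```text
(no output)
```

View pics/t1c.png

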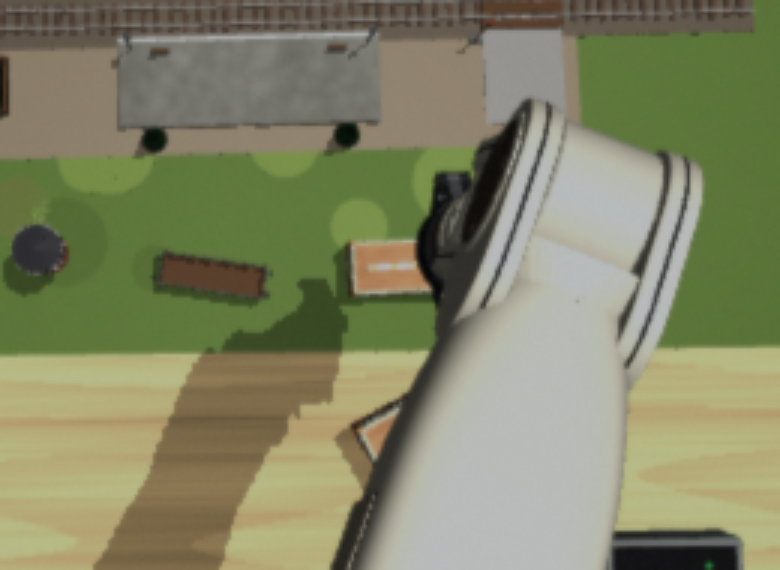

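Run:
```python
from h import *
command_gripper(.075); print(read_gripper_width(),read_clock())
movel([.423,-.175,.06],.3); print(read_tcp_pos(),read_clock(),read_ft_force())
movel([.423,-.175,.016],.1); print(read_tcp_pos(),read_clock(),read_ft_force(),read_gripper_width())
a=camera("scene")[130:230,100:260,::-1]; cv2.imwrite("pics/s2c.png",cv2.resize(a,None,fx=5,fy=5,interpolation=2))
```

```text
0.07479240628147911 6.7
[ 0.4235 -0.1752  0.0606] 7.3167 [-0.2885 -0.4991  0.6246]
[ 0.424  -0.1754  0.0171] 7.9083 [0.2238 0.3928 0.9455] 0.07545328312501332
```

View pics/s2c.png

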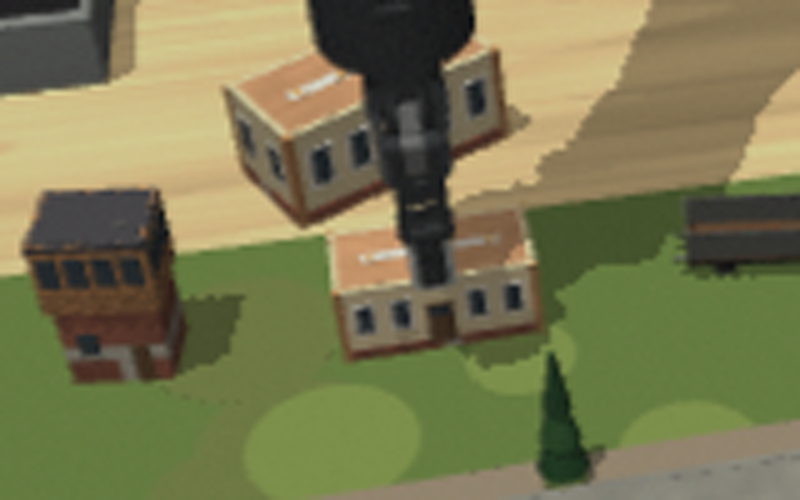

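Run:
```python
from h import *
for z in (.02,.03,.04,.05): print(z,proj("scene",(.424+.0375,-.1754,z)))
command_gripper(.045,40); print(read_gripper_width(),read_clock(),read_ft_force(),read_tcp_pos())
a=camera("scene")[130:230,100:260,::-1]; cv2.imwrite("pics/s3c.png",cv2.resize(a,None,fx=5,fy=5,interpolation=2))
```

```text
0.02 [187.3644 194.9919]
0.03 [186.8862 191.9633]
0.04 [186.4016 188.8944]
0.05 [185.9105 185.7844]
0.044889335845850385 8.3583 [ 0.7836 -0.3193  6.1851] [ 0.4247 -0.1754  0.0173]
```

View pics/s3c.png

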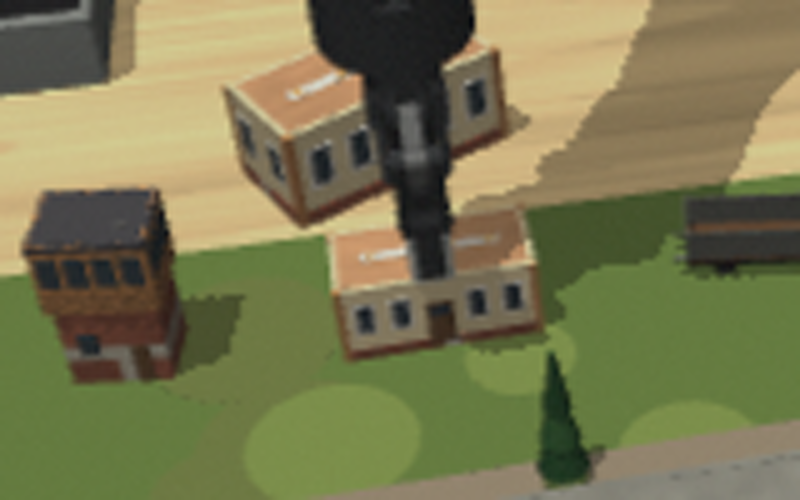

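Run:
```python
from h import *
movel([.423,-.175,.1],.3); command_gripper(0)
movel([.45,-.08,.1],.3);wait(.1);p=read_tcp_pos();f0=np.array(read_ft_force());print(p,f0)
snap("2"); print(proj("scene",p),[proj("scene",np.array(p)+[0,0,d]) for d in(.02,.03)])
movel([.45,-.08,.012],.3)
z=.012
while z>-.045:
    z-=.002
    try: movel([.45,-.08,z],.05)
    except MotionError as e: print(e);break
    f=np.array(read_ft_force())-f0
    if f[2]>3: break
print(z,read_tcp_pos(),f,read_clock())
movel([.45,-.08,.1],.3)
a=cv2.imread("pics/scene2.png")[60:260,130:330]; cv2.imwrite("pics/s4c.png",cv2.resize(a,None,fx=3,fy=3,interpolation=2))
```

```text
[ 0.4498 -0.0804  0.0999] [-0.3309  0.2934 -0.4968]
[222.444  161.6656] [array([221.9328, 154.9255]), array([221.6719, 151.4857])]
-0.02600000000000001 [ 0.4504 -0.0801 -0.0254] [-0.5281  0.474   6.3419] 15.2167
```

View pics/s4c.png

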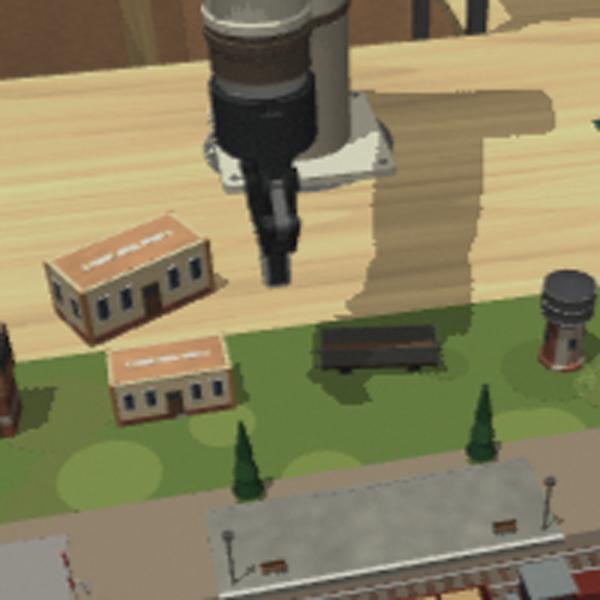

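```bash
sed -i 's/^def pick(.*/DZ=.0245 # true tip height minus TCP reading, from touching the ground\n&\n    z-=DZ/; s/^def place(.*/&\n    z-=DZ/' h.py
python3 - <<'E'
from h import *
movel([.45,-.08,.2],.3)
pick((.423,-.175),np.radians(1.5),.016,.075)
if read_gripper_width()>.04: place(world(0,0),TH,.016+.009,.07); over(world(-.25,.1),0)
command_gripper(.05)
snap("3")
a=cv2.imread("pics/scene3.png")[120:300,140:340]; cv2.imwrite("pics/s5c.png",cv2.resize(a,None,fx=3,fy=3,interpolation=2))
E
```

```text
width 0.04950410097685271
width 0.04962807999683791 F [-1.0729  0.2429 -0.5342] t 20.2333
F [-0.3653  0.7391  0.6757] tcp [ 0.6169 -0.0299  0.0004]
t 24.3833
```

View pics/s5c.png

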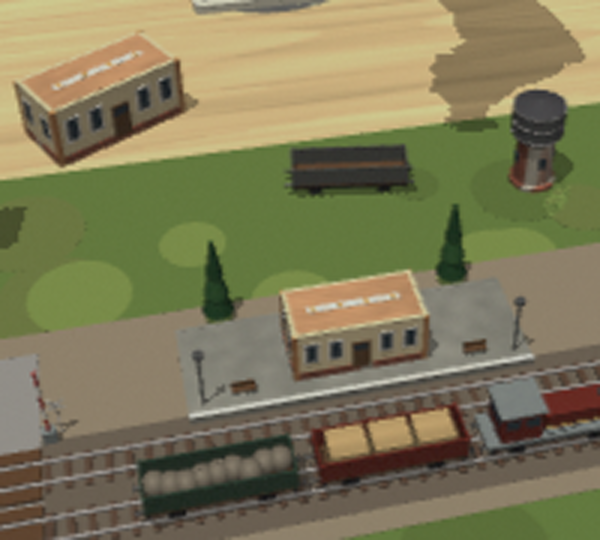

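Run:
```python
from h import *
im=cv2.imread("pics/top3.png");k=4
for r in (140,146,152): print(r,[tuple(im[r,c]) [1:] for c in list(range(228,236))], [tuple(im[r,c])[1:] for c in range(276,286)])
for c in (245,262,272): print(c,[tuple(im[r,c])[1:] for r in range(132,142)],[tuple(im[r,c])[1:] for r in range(150,164)])
a=im[115:180,195:335]; cv2.imwrite("pics/t3c.png",cv2.resize(a,None,fx=5.7,fy=5.7,interpolation=2))
```

```text
140 [(np.uint8(111), np.uint8(111)), (np.uint8(110), np.uint8(110)), (np.uint8(110), np.uint8(110)), (np.uint8(112), np.uint8(112)), (np.uint8(113), np.uint8(113)), (np.uint8(112), np.uint8(113)), (np.uint8(114), np.uint8(113)), (np.uint8(115), np.uint8(115))] [(np.uint8(127), np.uint8(175)), (np.uint8(128), np.uint8(175)), (np.uint8(132), np.uint8(176)), (np.uint8(154), np.uint8(176)), (np.uint8(147), np.uint8(149)), (np.uint8(120), np.uint8(119)), (np.uint8(114), np.uint8(115)), (np.uint8(116), np.uint8(115)), (np.uint8(119), np.uint8(118)), (np.uint8(121), np.uint8(120))]
146 [(np.uint8(112), np.uint8(112)), (np.uint8(110), np.uint8(109)), (np.uint8(111), np.uint8(111)), (np.uint8(113), np.uint8(112)), (np.uint8(116), np.uint8(116)), (np.uint8(119), np.uint8(119)), (np.uint8(123), np.uint8(122)), (np.uint8(123), np.uint8(123))] [(np.uint8(139), np.uint8(177)), (np.uint8(139), np.uint8(177)), (np.uint8(139), np.uint8(176)), (np.uint8(149), np.uint8(177)), (np.uint8(161), np.uint8(163)), (np.uint8(126), np.uint8(126)), (np.uint8(115), np.uint8(115)), (np.uint8(113), np.uint8(113)), 
[... 2208 characters left out ...]
t8(137)), (np.uint8(158), np.uint8(165)), (np.uint8(143), np.uint8(176)), (np.uint8(130), np.uint8(175)), (np.uint8(130), np.uint8(175)), (np.uint8(135), np.uint8(176)), (np.uint8(128), np.uint8(175)), (np.uint8(131), np.uint8(174)), (np.uint8(151), np.uint8(176))] [(np.uint8(155), np.uint8(166)), (np.uint8(106), np.uint8(109)), (np.uint8(57), np.uint8(61)), (np.uint8(47), np.uint8(56)), (np.uint8(56), np.uint8(59)), (np.uint8(69), np.uint8(69)), (np.uint8(72), np.uint8(73)), (np.uint8(86), np.uint8(86)), (np.uint8(111), np.uint8(111)), (np.uint8(114), np.uint8(114)), (np.uint8(108), np.uint8(107)), (np.uint8(87), np.uint8(92)), (np.uint8(125), np.uint8(138)), (np.uint8(130), np.uint8(143))]
```

View pics/t3c.png

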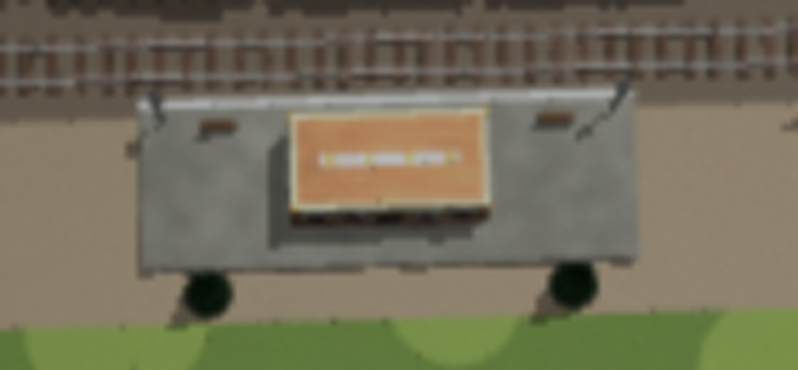

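```bash
cat > hc.py <<'E'
from h import *
def housecheck(im,z):
    R=im[:,:,2].astype(float)
    rows=range(138,149)
    L=[px("top",(238+subedge(R[r,238:252],135,True),r),z) for r in rows]
    Rr=[px("top",(270+subedge(R[r,270:290],140,False),r),z) for r in rows]
    B=[px("top",(c,143+subedge(R[143:156,c],115,False)),z) for c in range(249,278)]
    T=[px("top",(c,138-subedge(R[130:139,c][::-1],150,False)),z) for c in range(249,278) if subedge(R[130:139,c][::-1],150,False) is not None]
    l=[rfit(q,0) for q in(T,B,L,Rr)]
    for q in l: print(q,np.degrees(np.arctan2(q[1],q[0])))
E
python3 - <<'E'
from hc import *
housecheck(cv2.imread("pics/top3.png"),.053)
E
```

```text
[  0.0241  -0.9997 641.3891 -21.3766] -88.61744
[  0.0228  -0.9997 590.9252 -25.3678] -88.69149
[  1.      -0.006  613.5817  20.528 ] -0.34426185
[  0.9997   0.0238 613.2513 -80.0079] 1.3618987
```

Run:
```python
from h import *
im=cv2.imread("pics/top0.png")
th=np.radians(5.8);c=np.array([.4507,.3345])
k=14;u0,v0=112,185
big=cv2.resize(im[v0:v0+38,u0:u0+56],None,fx=k,fy=k,interpolation=2)
def P(x,y,z):
    w=c+[np.cos(th)*x-np.sin(th)*y,np.sin(th)*x+np.cos(th)*y];q=proj("top",(*w,z));return ((q-[u0,v0]+.5)*k).astype(int)
for (x,y,z) in ((33,58,0),(7,11,48)):
    cv2.polylines(big,[np.array([P(a*x/1000,b*y/1000,z/1000) for a,b in((1,1),(1,-1),(-1,-1),(-1,1))])],1,(255,255,0),1)
cv2.imwrite("pics/roof.png",big)
```

```text
(no output)
```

View pics/roof.png

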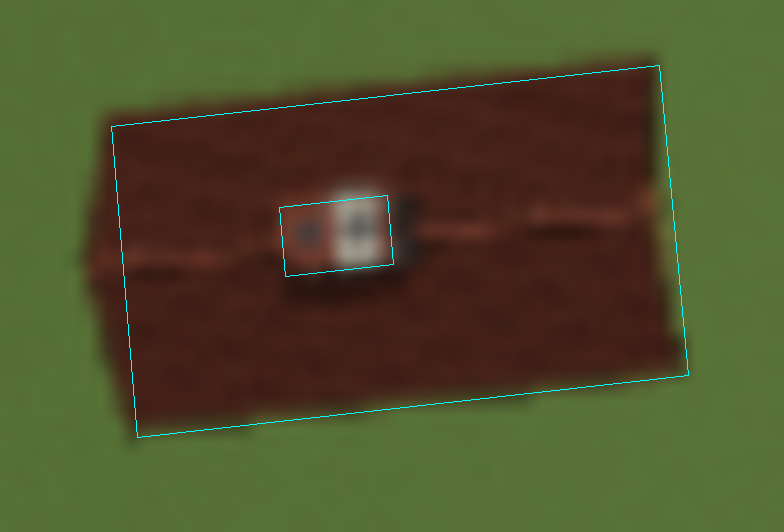

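Run:
```python
from h import *
pick((.4517,.335),np.radians(5.8),.025,.04)
if read_gripper_width()>.01:
    place((.6165,-.0298),np.radians(1.2),.025+.0538,.04); over(world(-.25,.1),0)
snap("4")
a=cv2.imread("pics/scene4.png")[140:280,160:320]; cv2.imwrite("pics/s6c.png",cv2.resize(a,None,fx=3,fy=3,interpolation=2))
b=cv2.imread("pics/top4.png")[115:180,195:335]; b=cv2.resize(b,(480,223),interpolation=2)
cv2.imwrite("pics/s6c.png",np.vstack([cv2.resize(a,(480,420),interpolation=2)[:370],b]))
```

```text
width 0.013828621492449846
width 0.013318998051420453 F [-0.1067 -0.2708 -0.1161] t 29.95
F [-0.4836 -0.3112  0.0086] tcp [ 0.6165 -0.0298  0.0542]
t 34.2667
```

View pics/s6c.png

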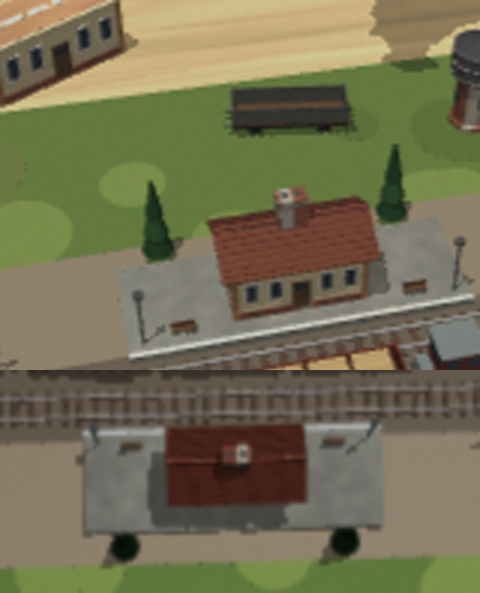

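Run:
```python
from h import *
im=cv2.imread("pics/top4.png");z=.053
sat=cv2.cvtColor(im,cv2.COLOR_BGR2HSV)[:,:,1].astype(float)
def E(rs,f): return rfit([px("top",p,z) for p in rs if p is not None],0)
B=[(c,145+subedge(sat[145:160,c],90,False)) for c in range(247,282) if subedge(sat[145:160,c],90,False)]
T=[(c,138-subedge(sat[126:139,c][::-1],90,False)) for c in range(247,282) if subedge(sat[126:139,c][::-1],90,False) is not None]
L=[(236+subedge(sat[r,236:250],90,True),r) for r in range(134,152)]
R=[(278+subedge(sat[r,278:292],90,False),r) for r in range(134,152)]
for q in(T,B,L,R):
    l=E(q,0);print(l,np.degrees(np.arctan2(l[1],l[0])),len(q))
```

```text
[  0.0067  -1.     651.5518 -38.5062] -89.614655 35
[  0.023   -0.9997 582.7694 -22.4086] -88.67988 35
[  1.       0.0001 623.2783  27.6184] 0.0071165157 18
[  0.9999   0.011  617.2708 -89.1216] 0.6293377 18
```

Run:
```python
from h import *
pick((.4226,-.3307),np.radians(-9),.048,.07)
if read_gripper_width()>.03: place(world(0,-.1825),TH,.0485,.065)
pick((.4387,.1684),0,.047,.07)
if read_gripper_width()>.03: place(world(0,.185),TH,.0475,.065)
over((.35,0.3),0)
snap("5")
a=cv2.imread("pics/scene5.png")[120:300,100:400]; b=cv2.imread("pics/top5.png")[115:180,140:380]
cv2.imwrite("pics/s7c.png",np.vstack([cv2.resize(a,(640,384),interpolation=2),cv2.resize(b,(640,173),interpolation=2)]))
```

```text
width 0.04367366691263461
width 0.04366302145661955 F [-0.854  -0.0225 -1.2476] t 39.8833
F [1.3571 0.3334 0.3407] tcp [ 0.6208 -0.2124  0.0241]
t 43.825
width 0.045776438649531896
width 0.04546947110486256 F [-0.1128 -0.8509 -1.8589] t 48.1917
F [1.8857 0.0594 0.9245] tcp [0.6141 0.1551 0.0234]
t 51.9417
```

View pics/s7c.png

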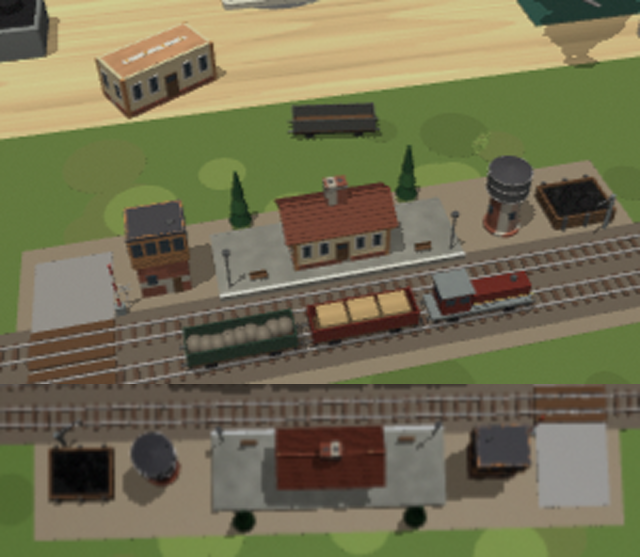

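Run:
```python
from h import *
im=cv2.imread("pics/top5.png")
print("targets",world(0,-.1825),world(0,.185))
for k,(u,v),z in(("sb",(327,139),.09),("wt",(197,142),.082)):
    for t in(14,20,26):
        c=flood(im,(u,v),t); w=np.array([px("top",p,z) for p in c])
        print(k,t,*wrect("top",c,z),"circ",cv2.minEnclosingCircle((w*1000).astype(np.float32)), w.min(0),w.max(0))
a=im[125:165,180:345]
big=cv2.resize(np.hstack([im[125:165,180:220],im[125:165,305:345]]),None,fx=10,fy=10,interpolation=2)
def draw(pts,off):cv2.polylines(big,[np.array([((proj("top",p)-off+.5)*10).astype(int) for p in pts])],1,(255,255,0),1)
w=lambda x,y:world(x,y)
draw([(*world(sx*.022,-.1825+sy*.028),.09) for sx,sy in((1,1),(1,-1),(-1,-1),(-1,1))],np.array([265,125]))
draw([(*world(.023*np.cos(t),.185+.023*np.sin(t)),.082) for t in np.arange(0,6.3,.2)],np.array([180,125]))
cv2.imwrite("pics/f.png",big)
```

```text
targets [ 0.6203 -0.2124] [0.6132 0.1551]
sb 14 [ 0.6189 -0.2121] [43.260719299316406, 54.306373596191406] -0.5249549 circ ((617.8351440429688, -212.45167541503906), 32.09904098510742) [ 0.5971 -0.2391] [ 0.6406 -0.1849]
sb 20 [ 0.6253 -0.2144] [56.098289489746094, 72.47352600097656] -0.5249022 circ ((628.4205932617188, -217.1279296875), 39.90031433105469) [ 0.5971 -0.2508] [ 0.6531 -0.1782]
sb 26 [ 0.6399 -0.2451] [70.10640716552734, 147.3222198486328] 31.619478 circ ((634.77197265625, -250.2893524169922), 75.43282318115234) [ 0.5893 -0.3235] [ 0.6703 -0.1766]
wt 14 [0.6136 0.1542] [44.73835372924805, 46.979713439941406] -89.82507 circ ((611.0673828125, 153.87661743164062), 26.652849197387695) [0.5901 0.1318] [0.6371 0.1766]
wt 20 [0.6118 0.1543] [42.40216827392578, 52.4132194519043] -71.90049 circ ((611.0944213867188, 153.8470916748047), 27.201108932495117) [0.5852 0.1318] [0.6378 0.1766]
wt 26 [0.6089 0.1521] [43.43001937866211, 60.407737731933594] -63.76038 circ ((608.698486328125, 152.3843994140625), 30.546894073486328) [0.5794 0.1304] [0.6385 0.1766]
```

View pics/f.png

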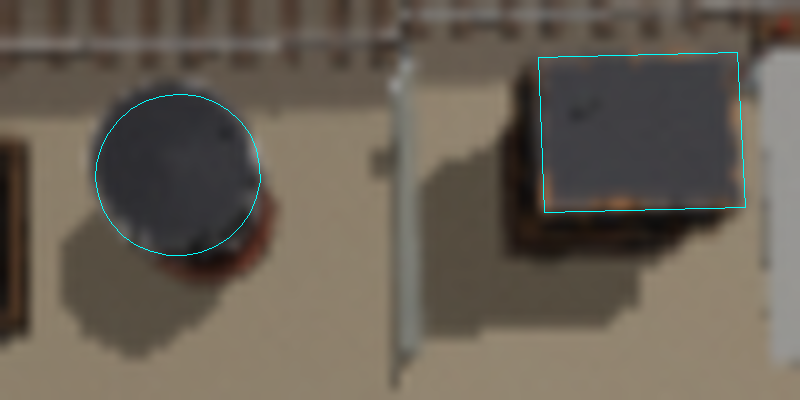

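Run:
```python
from h import *
out=[]
for (n,off,c) in(("scene",(315,185),(.614,.1545)),("top",(180,125),(.614,.1545))):
    im=cv2.imread(f"pics/{n}5.png");off=np.array(off)
    big=cv2.resize(im[off[1]:off[1]+55,off[0]:off[0]+40],None,fx=10,fy=10,interpolation=2)
    for r,z in((.023,.082),(.023,.054),(.019,0)):
        cv2.polylines(big,[np.array([((proj(n,(c[0]+r*np.cos(t),c[1]+r*np.sin(t),z))-off+.5)*10).astype(int) for t in np.arange(0,6.3,.1)])],1,(255,255,0),1)
    out.append(big)
cv2.imwrite("pics/g.png",np.hstack(out))
```

```text
(no output)
```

View pics/g.png

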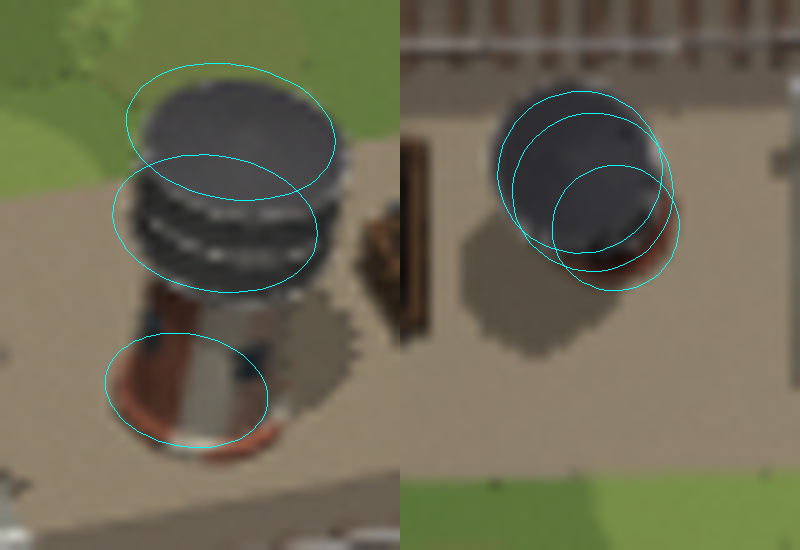

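```bash
cat > tw.py <<'E'
from h import *
from scipy.ndimage import map_coordinates
from scipy.optimize import least_squares
def tower(im,c0):
    g=im[:,:,1].astype(float);p0=proj("top",(*c0,.082));P=[]
    for a in np.radians(np.arange(185,335,10)):   # image angles: left, up, right
        r=np.arange(4,13,.1);v=map_coordinates(g,[p0[1]+r*np.sin(a),p0[0]+r*np.cos(a)],order=1)
        d=np.gradient(v);i=np.argmax(np.where((r>6)&(r<10.5),d,0));out=v[min(i+12,len(v)-1)];ins=v[:15].mean()
        j=subedge(v,(out+ins)/2,True)
        if j is not None:P.append(px("top",(p0[0]+(4+j*.1)*np.cos(a),p0[1]+(4+j*.1)*np.sin(a)),.082))
    P=np.array(P);f=lambda q:np.hypot(*(P-q[:2]).T)-.023
    s=least_squares(f,c0,loss="soft_l1",f_scale=.001);return s.x,f(s.x)*1000
if __name__=="__main__":
    print(*tower(cv2.imread("pics/top0.png"),(.4387,.1684)))
    print(*tower(cv2.imread("pics/top5.png"),(.616,.155)))
E
python3 tw.py
python3 - <<'E'
from h import *
# scene view, relative: platform corner pixels predicted vs seen
im=cv2.imread("pics/scene5.png")
big=cv2.resize(im[170:260,190:330],None,fx=5.7,fy=5.7,interpolation=2)
q=np.array([((proj("scene",(*world(x,y),.008))-[190,170]+.5)*5.7).astype(int) for x,y in((.045,.13),(.045,-.13),(-.045,-.13),(-.045,.13))])
cv2.polylines(big,[q],1,(255,255,0),1);cv2.imwrite("pics/p.png",big)
E
```

```text
[0.4423 0.17  ] [-0.4607  0.0947  0.3027  0.035   0.16   -0.3539 -0.3105  0.5222  0.5962
  0.4185 -0.8025 -0.5575 -0.5395 -0.2485  2.8808]
[0.6152 0.157 ] [-0.6453 -0.3762 -0.4541 -0.3778  0.77    0.1636  0.1486  0.5767  1.1218
 -0.7093 -0.0767  0.0778 -0.3944 -0.6578 -0.2292]
```

View pics/p.png

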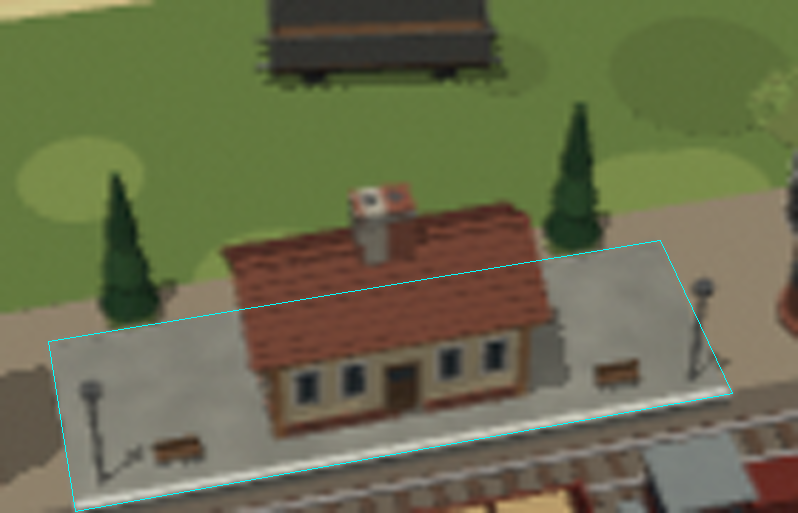

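Run:
```python
from tw import *
c=world(0,.185); z=.047-DZ
command_gripper(.065); over(c,TH); movel([*c,z],.25); command_gripper(0,30); print(read_gripper_width())
d=c-[.0023,.0019]
movel([*c,z+.012],.1); movel([*d,z+.012],.05); wait(.2); movel([*d,z+.0005],.05); wait(.2); print(read_tcp_pos())
command_gripper(.065); movel([*d,.2],.2); over((.35,.3),0); snap("6")
print(*tower(cv2.imread("pics/top6.png"),(.614,.155)),"target",c,read_clock())
a=cv2.imread("pics/scene6.png")[120:300,100:400]; b=cv2.imread("pics/top6.png")[115:180,140:380]
cv2.imwrite("pics/s8c.png",np.vstack([cv2.resize(a,(640,384),interpolation=2),cv2.resize(b,(640,173),interpolation=2)]))
```

```text
0.045492474354221074
[0.6134 0.1536 0.0243]
[0.6119 0.1543] [ 0.0495 -0.0609  0.1252 -0.0806  0.5819 -0.1565 -0.6182  0.0276  0.0193
 -0.4543 -0.0655  0.6349  0.5635  0.0984 -0.5911] target [0.6132 0.1551] 59.6417
```

```bash
python3 -c "
from cell import *
wait(.3); print(hand_in(), read_clock())"
```

```text
the job is handed in; nothing more can be done
the job is handed in; nothing more can be done
```

I set the house on the platform, put the roof on it, then stood the signal box and the water tower in their places, and handed the job in at about 60 s of the 102 s.

**What went wrong on the way:** the first grasp of the house closed above it. The TCP reading was about 24.5 mm below the true fingertips. I found this by touching the ground with the closed gripper, and corrected for it from then on. During a second look at this, the fingers pressed on the house's top with about 6 N. The house did not visibly move.

**Last checks, top camera, against the measured platform:**

| Model | Distance from target |
|---|---|
| House | about 0.6 mm, yaw within 0.3° |
| Roof | within about 1 mm of the house; its +x eave edge was not cleanly measured |
| Signal box | about 1–1.5 mm; yaw read -0.5° against the 1.1° wanted, so up to 1.6° off |
| Water tower | first about 2–3 mm off, so I picked it up again and shifted it; now about 1.5 mm (-1.3 mm x, -0.8 mm y) |

- **Where the cameras disagreed:** for the tower's first placing, the scene camera put it about 1–2 mm further to +x than the top camera did.
- **Not seen:** I could not view the last picture, taken after shifting the tower, because the limit of 16 views was reached. That final check is numeric only.
- **Left alone:** the wagon and both fir trees looked unmoved in the last picture I viewed, taken before the tower was shifted.

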